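Lock the plasterer's tool locker with hasp and pin

ROBOT

A 6-joint arm with a two-finger parallel gripper is mounted at the origin on the work surface. World frame = base frame: x ahead of the robot, y to its left, z up, the work surface at z = 0. Lengths are in m, angles in rad, forces in N, time in s.
With the tool pointing down it reaches from about 0.3 to 0.85 m from the base axis. Payload 5.4 kg.
Tool frame: the origin (TCP) lies at the very end of the fingers, on their centre line; the grasp point (between the pads) lies 19 mm behind it (bot.pinch_z is the z of the grasp point in the tool frame, in m); z points along the fingers, y is the line along which they close (so a half turn about z gives the same grasp; the last joint's range is limited). The gripper opens to 85 mm and grips with 20 to 120 N. Pads are 22 mm wide; open, the fingers measure 114 mm over their backs; the gripper's body (76 mm by 85 mm) begins 54 mm behind the grasp point. The pads swing forward as they close: fully open they stand 13 mm farther back than shut.
Start: joints at [0.952, 0.158, 1.597, -0, 1.386, -0.21], TCP at [0.229, 0.528, 0.231] pointing down, gripper open.
Joint ranges: [-2.91, 2.91], [-0.94, 2.29], [0.18, 2.7], [-1.29, 4.43], [0.17, 2.64], [-3, 3]. Speed limits (rad/s): [2.57, 2.57, 3.14, 3.14, 3.14, 3.14].

INTERFACE

Orientations are given as a rotation vector (axis times angle).
In Python, from station import bot gives the robot as it stands.
- The arm moves only by the tool servo_tool, never from a script. Its argument "steps" is a list that holds one entry, the list of rows, each a list of 5 numbers: the shift along the tool's x, y, z in m, then the turn about the tool's z in rad, then the opening in per cent of the stroke, from 0 (shut) to 100 (fully open). A call has 1 to 10 rows; each row is the pose to reach, as a shift and turn from the pose commanded when the call began, along the tool's axes at that moment; what a row does not reach only later rows make up. A row lasts 1/8 s, in which the tool goes at most 62.5 mm and 10.7 degrees, less where a joint would pass 70% of its speed; a pose out of reach is approached as far as the arm can. A call with a gripper value outside its range is refused whole. The fingers move at their own pace and stop on an object; "grip_force" is the grip in N (left out, the last holds). Time passes only in rows, so rows that repeat a pose let the fingers close. It gives the time, the measured TCP pose, the force, the opening and the grip force at its end, in the units of the state.
- bot.get_state(): the state, without advancing time (a new reading comes with each control period).
- bot.grab_frame(name): name is "scene" or "top" or "wrist"; returns a dict with "frame" (480x640x3 uint8, red, green, blue), "camera_matrix" (3x3 intrinsics, pixels), "pose" (4x4, takes a point from camera to world coordinates). Camera axes: x right, y down, z forward; pixel columns grow to the right and rows downward; lengths in m; the calibration is good to about 2 mm. A picture is of the moment at which its call begins. There is no depth.
- bot.close_job(): hands the job in; it is judged then, once.
The state is a dict: "clock": time; "q": joint angles; "joint_velocities": joint speeds; "joint_torque": joint torques, N m; "eef_pos": TCP position; "tool_rot": TCP orientation; "force": force on the tool from outside, world axes, zero at the start; "torque": the same for the moment, N m; "finger_gap": opening from 0.0 (shut) to 1.0 (fully open); "grip_force": force on a finger pad.
Only numpy, scipy, OpenCV 4.12 (cv2) and the standard library are available. Lean on these libraries where they do the work, as an engineer would, in place of code of your own. Each camera call takes 0.05 s, during which the arm holds its last target. There are 200 camera calls.

TASK

Lock the low plywood tool locker: first swing the open steel hasp fully home over its staple, then take the retaining pin (the tool with the wide round steel collar under a round wooden handle) from the wooden tool block and drop it upright through the staple's loop, so that its collar rests on the loop. Let go of it there.

Things in the scene. Friction and masses are not known exactly. Their poses are not given: they have to be found in the camera images.
- loop (a point): Middle of the staple's loop, level with the top of its 8 mm steel bars, 119 mm above the table. Axes of the fixed plywood locker (220 deep x 360 wide x 152 mm high): -x straight out of its front, y along the front, z up. Loop open from above: 30 mm wide in y; in x from the shut hasp's face (+32 mm) to inside the bow (-18 mm). Front face at x +40.5. The hasp's upright hinge axis: x +34.5, y +95 mm.
- hasp (a joint): Hasp angle, rad. 0: shut against a stop, flat along the front, from the hinge towards the locker's -y, its slot over the staple. 1.57: square out from the front (free end towards the locker's -x). Starts at 0.9 to 1.5. Stays where left; under 1 N at the free end moves it, so pushing its outer side shuts it. Turns level about the hinge axis given under loop.
- hasp_end (a point): Top edge of the hasp at its free end, 155 mm from the hinge axis. Moves with the hasp: y points along the plate to the hinge, -x is the outer side (to push on), z up. The hasp is an upright steel plate 155 mm long, 5 thick, 60 high (85 to 145 mm above the table); its slot, 64 to 134 mm from the axis, 20 high at mid-height, leaves a 20 mm strip of plate above it.
- pin: Retaining pin, 160 g, upright in one of 3 holes (90 mm apart) of a wooden block 70 x 260, 66 mm high. Origin: on its axis, underside of its round steel collar (48 mm wide, 5 thick); z up. Below: steel shank 16 mm wide, 55 long, tapered tip. Above: round wooden handle 26 mm wide, up to 57 mm; grip at 35 mm. The block's other tools, one square handle, one T bar, have no wide collar.
Things that resemble listed ones, but are neither listed nor needed, are in the scene too. What is shaped like the pin but pink or purple is not meant.

How it is judged:
By the outcome, as a careful person would: the job done as asked, in the order asked, and still so for the second after the job is handed in, with the robot touching nothing.
It also fails if it takes over 56 s, if anything falls off the work surface, if the arm or the gripper's body presses on something with over 40 N, if the wrist force passes 120 N, or if a joint passes its speed limit or range.

## Working session

There is one attempt and no reset: what is moved stays moved. The work goes in short steps, Python scripts to look and compute and a tool call to move; the robot and the scene stay as the last step left them, time stands still between calls to the robot, and variables do not carry over. Pictures are saved under pics/ and viewed, at most 10 in all, crops included, and the job is handed in when it is done.

Besides the shell and the picture viewer there is one more tool, called by a JSON object that holds its "method" and its "body". servo_tool: Moves the arm, as the interface text tells. Its arguments: {"type":"object","properties":{"steps":{"type":"array","items":{"type":"array","items":{"type":"array","items":{"type":"number"}}}},"grip_force":{"type":"number"}},"required":["steps"]}

```bash
mkdir -p pics
cat > h.py <<'E'
import numpy as np, cv2
from station import bot
from scipy.spatial.transform import Rotation as R
def ray(f,u,v):
    d=f["pose"][:3,:3]@np.linalg.inv(f["camera_matrix"])@np.array([u,v,1.]); return f["pose"][:3,3],d
def onplane(f,u,v,z):
    o,d=ray(f,u,v); return o+d*(z-o[2])/d[2]
def proj(f,p):
    T=np.linalg.inv(f["pose"]); c=T[:3,:3]@np.array(p)+T[:3,3]; k=f["camera_matrix"]@c; return k[:2]/k[2]
def tri(f1,p1,f2,p2):
    o1,d1=ray(f1,*p1);o2,d2=ray(f2,*p2)
    s=np.linalg.lstsq(np.c_[d1,-d2],o2-o1,rcond=None)[0]
    a=o1+s[0]*d1;b=o2+s[1]*d2; return (a+b)/2,np.linalg.norm(a-b)
def grab(n,name=None):
    f=bot.grab_frame(n); f={k:np.array(v) for k,v in f.items()}
    if name: cv2.imwrite(f"pics/{name}.png",f["frame"][:,:,::-1]); np.savez(f"pics/{name}.npz",**f)
    return f
def load(n): return dict(np.load(f"pics/{n}.npz"))
def totool(p):
    s=bot.get_state(); return R.from_rotvec(s["tool_rot"]).inv().apply(np.array(p)-s["eef_pos"])
E
python3 - <<'E'
from h import *
for n in("scene","top"):
    f=grab(n,n+"0"); print(n,f["pose"].round(3).tolist(),f["camera_matrix"].tolist())
s=bot.get_state(); print({k:np.round(v,3) for k,v in s.items()}); print(R.from_rotvec(s["tool_rot"]).as_matrix().round(3), bot.pinch_z)
E
```

```text
scene [[-0.143, 0.59, -0.795, 1.191], [0.99, 0.073, -0.124, 0.189], [-0.016, -0.804, -0.594, 0.646], [0.0, 0.0, 0.0, 1.0]] [[488.9971855232868, 0.0, 321.41300071178733], [0.0, 488.9971855232868, 228.20646254148605], [0.0, 0.0, 1.0]]
top [[-0.002, -0.989, 0.15, 0.338], [-1.0, 0.006, 0.026, 0.065], [-0.026, -0.15, -0.988, 1.116], [0.0, 0.0, 0.0, 1.0]] [[596.6449244748944, 0.0, 324.09416693447406], [0.0, 596.6449244748944, 243.22384755288834], [0.0, 0.0, 1.0]]
{'clock': np.float64(0.1), 'q': array([ 0.952,  0.159,  1.598,  0.   ,  1.386, -0.21 ]), 'joint_velocities': array([-0.   , -0.002, -0.004,  0.002,  0.003, -0.001]), 'joint_torque': array([-0.0000e+00, -3.9699e+01, -3.3234e+01, -0.0000e+00,  4.0000e-03,
       -0.0000e+00]), 'eef_pos': array([0.228, 0.527, 0.23 ]), 'tool_rot': array([-6.370e-01, -3.075e+00,  2.000e-03]), 'force': array([-0.643,  0.214, -0.491]), 'torque': array([-0.069, -0.053,  0.023]), 'grip_force': np.float64(0.0), 'finger_gap': np.float64(0.998)}
[[-0.918  0.397 -0.001]
 [ 0.397  0.918 -0.001]
 [ 0.    -0.002 -1.   ]] -0.0187
```

View pics/scene0.png

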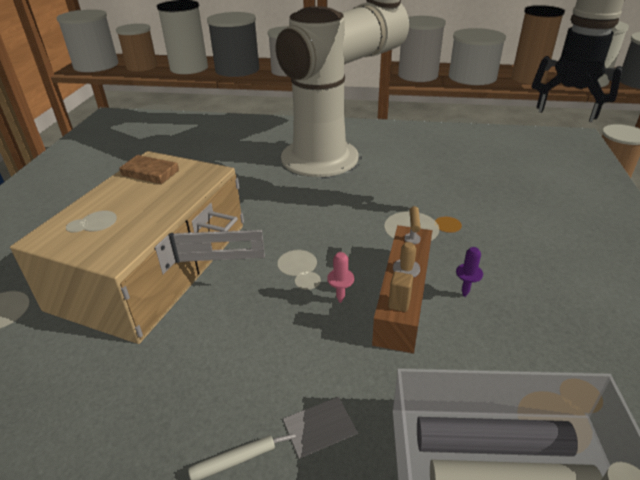

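View pics/top0.png

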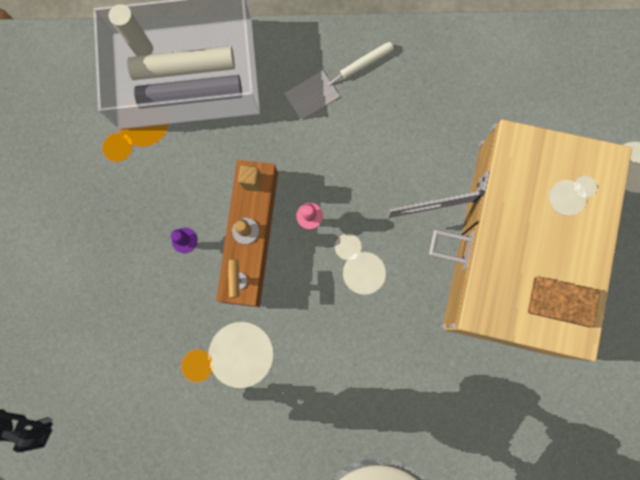

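The scene view shows the locker at left with the hasp open (free end near (264,243)) and the tool block at (405,285). The purple and pink pins, at (470,270) and (341,275), are decoys. In the top view the round-collared pin is in the middle hole at (245,229), the staple loop spans about (431–470, 231–265), and the hasp runs from its hinge at (485,185) to its free end at (390,212).

Run:
```python
from h import *
t=load("top0"); s=load("scene0")
a=t["frame"][100:340,200:520][:,:,::-1]; cv2.imwrite("pics/c1.png",cv2.resize(a,(800,600),interpolation=cv2.INTER_CUBIC))
for n,u,v,z in[("cornA",500,122,.152),("cornB",447,328,.152),("loopBL",431,231,.119),("loopTL",470,236,.119),("loopB",432,257,.119),("loopR",467,265,.119),("hend",390,212,.145),("hinge",482,193,.145),("pinTop",243,227,.125),("collar",246,231,.07)]:
    print(n,onplane(t,u,v,z).round(4))
```

```text
cornA [ 0.6874 -0.205   0.152 ]
cornB [ 0.3462 -0.1056  0.152 ]
loopBL [ 0.5087 -0.0898  0.119 ]
loopTL [ 0.4997 -0.155   0.119 ]
loopB [ 0.4644 -0.0902  0.119 ]
loopR [ 0.4507 -0.1481  0.119 ]
hend [ 0.5366 -0.0192  0.145 ]
hinge [ 0.5676 -0.1718  0.145 ]
pinTop [0.5166 0.228  0.125 ]
collar [0.5192 0.2316 0.07  ]
```

View pics/c1.png

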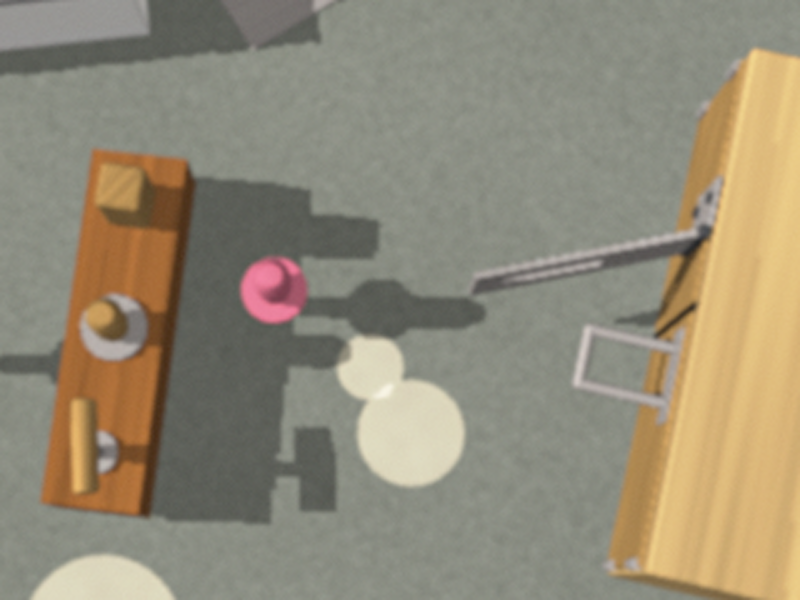

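The crop shows the bow's inner corners at about (594,333) and (585,378), the hasp from its end (475,283) to the hinge (703,235), and the pin's collar centre at (114,326) with its handle top at (103,318).

```bash
cat >> h.py <<'E'
yd=np.array([.960,-.280,0]); xd=np.array([-.280,-.960,0]); zd=np.array([0,0,1.])
E
python3 - <<'E'
from h import *
t=load("top0")
c=lambda u,v,z: onplane(t,200+u/2.5,100+v/2.5,z)
A,B=c(752,50,.152),c(648,577,.152); d=A-B; print("front",A,B,np.linalg.norm(d), d/np.linalg.norm(d))
m=(c(594,333,.119)+c(585,378,.119))/2; print("innerw",np.linalg.norm(c(594,333,.119)-c(585,378,.119)))
loop=m+.018*xd; print("loop",loop,"front dist",(A-loop)@xd,(A-loop)@yd,(B-loop)@yd)
hinge=loop+.0345*xd+.095*yd; he=c(476,283,.145); r=he-hinge; print("hinge",hinge,"px",(proj(t,[*hinge[:2],.145])-[200,100])*2.5,"end",he,np.linalg.norm(r[:2]),"ang",np.arctan2(-r@xd,-r@yd))
print("collar",c(114,326,.071),"top",c(103,318,.123), "col w",np.linalg.norm(c(81,326,.071)-c(148,326,.071)))
s0=load("scene0"); print("loop in scene",proj(s0,loop),"hasp end",proj(s0,he))
E
```

```text
front [ 0.69082861 -0.20647328  0.152     ] [ 0.34173855 -0.12478728  0.152     ] 0.35851983262203435 [ 0.97369804 -0.22784234  0.        ]
innerw 0.03139156353571021
loop [ 0.48450471 -0.11462743  0.119     ] front dist 0.030401322446773894 0.22378778641545385 -0.1342107481154182
hinge [ 0.56604471 -0.17434743  0.119     ] px [709.03643211 234.69037226] end [ 0.53454448 -0.01977387  0.145     ] 0.15775059540604763 ang 1.085967094359212
collar [0.52010947 0.23214511 0.071     ] top [0.51660368 0.2314111  0.123     ] col w 0.048022269324354126
loop in scene [219.2733904  220.42581259] hasp end [261.07600104 228.76841781]
```

```bash
cat >> h.py <<'E'
yd=np.array([.974,-.228,0]); yd/=np.linalg.norm(yd); xd=np.array([-yd[0]*0+yd[1],-yd[0],0])
E
python3 - <<'E'
from h import *
t=load("top0")
c=lambda u,v,z: onplane(t,200+u/2.5,100+v/2.5,z)
A=c(752,50,.152)
m=(c(594,333,.119)+c(585,378,.119))/2
loop=m+.018*xd; print("loop",loop,"front dist",(A-loop)@xd)
hinge=loop+.0345*xd+.095*yd; he=c(476,283,.145); r=he-hinge; r[2]=0; ang=np.arctan2(-r@xd,-r@yd)
print("hinge",hinge,"px",(proj(t,[*hinge[:2],.145])-[200,100])*2.5,np.linalg.norm(r),ang)
s=bot.get_state(); 
def P(a,rad,off):  # point on plate angle a, off outward
    u=-np.cos(a)*yd-np.sin(a)*xd; n=-np.cos(a)*xd+np.sin(a)*yd
    return hinge+rad*u+off*n
pre=P(ang,.138,.045); pre[2]=.231; print("pre",pre,totool(pre))
Rm=R.from_rotvec(s["tool_rot"]); print("turn",(Rm.inv()*R.from_matrix(np.c_[-xd,yd,-zd])).as_rotvec(),(Rm.inv()*R.from_matrix(np.c_[xd,-yd,-zd])).as_rotvec())
# push path in locker/tool axes relative to pre
for a in np.linspace(ang,0,9):
    p=P(a,.138,.0145+.003); print(round(a,2),p[:2].round(4),"rel pre: x,y locker",((p-pre)@xd).round(4),((p-pre)@yd).round(4))
E
```

```text
loop [ 0.48544206 -0.11487365  0.119     ] front dist 0.042375926616842766
hinge [ 0.57007813 -0.17011842  0.119     ] px [702.36077529 228.80087752] 0.15448664925454136 1.1087613304279027
pre [ 0.58213005 -0.02546797  0.231     ] [-5.44374994e-01 -3.66455042e-01 -1.94061252e-04]
turn [-1.65519345e-03  8.22316597e-04  1.39196906e+00] [-8.63521352e-04 -1.73813211e-03 -1.74962277e+00]
1.11 [ 0.5554 -0.0318] rel pre: x,y locker 0.0123 -0.0246
0.97 [ 0.5364 -0.0352] rel pre: x,y locker 0.0199 -0.0423
0.83 [ 0.5181 -0.0411] rel pre: x,y locker 0.0298 -0.0588
0.69 [ 0.5008 -0.0495] rel pre: x,y locker 0.042 -0.0738
0.55 [ 0.4848 -0.0603] rel pre: x,y locker 0.0561 -0.0869
0.42 [ 0.4704 -0.0731] rel pre: x,y locker 0.0718 -0.0979
0.28 [ 0.4579 -0.0878] rel pre: x,y locker 0.089 -0.1067
0.14 [ 0.4476 -0.1041] rel pre: x,y locker 0.1072 -0.113
0.0 [ 0.4397 -0.1216] rel pre: x,y locker 0.1261 -0.1168
```

{"method": "servo_tool", "body": {"steps": [[[-0.06, -0.04, 0, 0.15, 0], [-0.11, -0.073, 0, 0.3, 0], [-0.16, -0.11, 0, 0.45, 0], [-0.21, -0.145, 0, 0.6, 0], [-0.26, -0.175, 0, 0.75, 0], [-0.31, -0.21, 0, 0.9, 0], [-0.36, -0.245, 0, 1.05, 0], [-0.41, -0.28, 0, 1.2, 0], [-0.46, -0.31, 0, 1.3, 0], [-0.51, -0.34, 0, 1.39, 0]]]}}

```text
clock: 1.35
eef_pos: [0.562, 0.0111, 0.2309]
tool_rot: [-2.463, -1.95, 0.0]
force: [0.4, 1.1, 0.5]
finger_gap: 0.0
grip_force: 0.0
```

Run:
```python
from h import *
s=bot.get_state(); print(s["clock"],s["eef_pos"],s["q"],R.from_rotvec(s["tool_rot"]).as_matrix().round(3)); print(totool([.582,-.0255,.131]))
```

```text
1.35 [0.56200419 0.01112179 0.23091495] [-1.95306092e-01  1.25935426e-01  1.63377095e+00  2.55687309e-04
  1.38245110e+00  3.61606880e-02] [[ 0.229  0.973 -0.001]
 [ 0.973 -0.229  0.   ]
 [ 0.    -0.001 -1.   ]]
[-0.03107967  0.02792257  0.09989179]
```

{"method": "servo_tool", "body": {"steps": [[[-0.016, 0.016, 0, 0, 0], [-0.031, 0.031, 0, 0, 0], [-0.031, 0.031, 0.04, 0, 0], [-0.031, 0.031, 0.08, 0, 0], [-0.031, 0.031, 0.099, 0, 0], [-0.031, 0.031, 0.099, 0, 0]]]}}

```text
clock: 2.1
eef_pos: [0.5836, -0.0235, 0.1312]
tool_rot: [-2.457, -1.954, 0.003]
force: [0.8, -0.5, 1.0]
finger_gap: -0.0
grip_force: 0.0
```

Run:
```python
from h import *
print(bot.get_state()["eef_pos"]); f=grab("top","top1"); cv2.imwrite("pics/c2.png",cv2.resize(f["frame"][150:300,360:520][:,:,::-1],(640,600),interpolation=cv2.INTER_CUBIC))
```

```text
[ 0.58360411 -0.02354479  0.13119072]
```

View pics/c2.png

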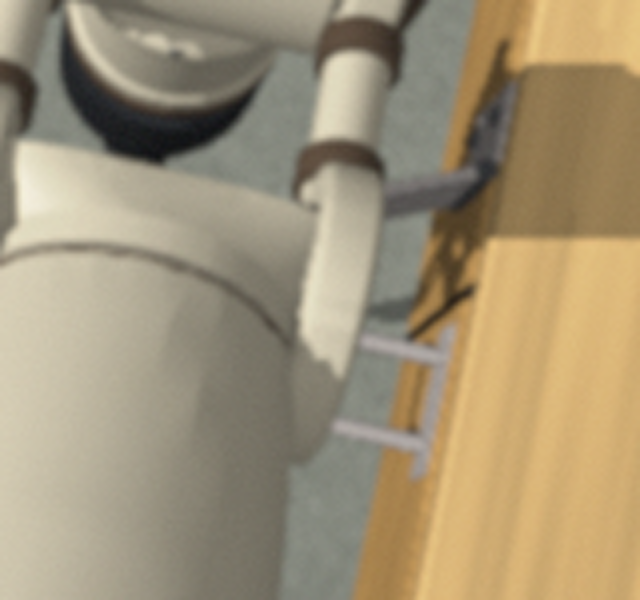

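The hasp hasn't moved and the fingers are on its outer side, so I'll sweep it shut along its arc.

{"method": "servo_tool", "body": {"steps": [[[-0.006, -0.012, 0, 0, 0], [-0.012, -0.025, 0, 0, 0], [-0.016, -0.034, 0, 0, 0], [-0.02, -0.042, 0, 0, 0], [-0.025, -0.05, 0, 0, 0], [-0.03, -0.059, 0, 0, 0], [-0.036, -0.066, 0, 0, 0], [-0.042, -0.074, 0, 0, 0], [-0.049, -0.08, 0, 0, 0], [-0.056, -0.087, 0, 0, 0]]]}}

```text
clock: 3.4
eef_pos: [0.4867, -0.0596, 0.1323]
tool_rot: [2.46, 1.954, 0.0]
force: [0.7, -0.3, -0.0]
finger_gap: -0.002
grip_force: 0.2
```

{"method": "servo_tool", "body": {"steps": [[[-0.008, -0.006, 0, 0, 0], [-0.016, -0.011, 0, 0, 0], [-0.025, -0.015, 0, 0, 0], [-0.033, -0.02, 0, 0, 0], [-0.042, -0.023, 0, 0, 0], [-0.051, -0.026, 0, 0, 0], [-0.06, -0.028, 0, 0, 0], [-0.066, -0.03, 0, 0, 0], [-0.068, -0.03, 0, 0, 0], [-0.068, -0.03, 0, 0, 0]]]}}

```text
clock: 4.65
eef_pos: [0.4426, -0.1187, 0.1323]
tool_rot: [-2.46, -1.954, 0.0]
force: [0.4, -0.2, -0.3]
finger_gap: -0.0
grip_force: 0.0
```

Run:
```python
from h import *
p=bot.get_state()["eef_pos"]; r=p-np.array([.4854,-.1149,.119]); print(p,r@xd,r@yd,R.from_rotvec(bot.get_state()["tool_rot"]).as_matrix().round(3))
```

```text
[ 0.4425658  -0.11874356  0.13228754] 0.013505370022165137 -0.04083070987358811 [[ 0.226  0.974 -0.   ]
 [ 0.974 -0.226  0.   ]
 [-0.    -0.    -1.   ]]
```

{"method": "servo_tool", "body": {"steps": [[[-0.002, 0, 0, 0, 0], [-0.004, 0, 0, 0, 0], [-0.006, 0, 0, 0, 0], [-0.007, 0, 0, 0, 0], [-0.007, 0, 0, 0, 0]]]}}

```text
clock: 5.28
eef_pos: [0.441, -0.1256, 0.1323]
tool_rot: [2.46, 1.954, -0.0]
force: [0.7, 0.3, 0.3]
finger_gap: 0.0
grip_force: 0.0
```

{"method": "servo_tool", "body": {"steps": [[[-0.001, 0, 0, 0, 0], [-0.002, 0, 0, 0, 0], [-0.003, 0, 0, 0, 0], [-0.003, 0, 0, 0, 0]]]}}

```text
clock: 5.78
eef_pos: [0.4409, -0.126, 0.1323]
tool_rot: [-2.458, -1.952, -0.007]
force: [3.0, 11.1, 2.9]
finger_gap: -0.003
grip_force: 5.6
```

Contact at 11 N, with the fingers where a shut hasp should be. I'll back off, rise and go over the pin.

{"method": "servo_tool", "body": {"steps": [[[0.02, 0, 0, 0, 0], [0.06, 0, -0.03, 0, 0], [0.1, 0, -0.08, 0, 30], [0.15, 0, -0.1, 0, 60], [0.2, 0, -0.1, 0, 60], [0.25, 0, -0.1, 0, 60], [0.3, 0, -0.1, 0, 60], [0.34, -0.002, -0.1, 0, 60], [0.364, -0.004, -0.1, 0, 60], [0.364, -0.004, -0.1, 0, 60]]]}}

```text
clock: 7.02
eef_pos: [0.5187, 0.2281, 0.2321]
tool_rot: [2.457, 1.957, -0.001]
force: [0.0, -0.4, -0.1]
finger_gap: 0.599
grip_force: 0.0
```

Run:
```python
from h import *
print(bot.get_state()["eef_pos"],bot.get_state()["finger_gap"]); w=grab("wrist","w2"); t=grab("top","top2")
a=cv2.resize(t["frame"][150:300,400:520][:,:,::-1],(480,600),interpolation=cv2.INTER_CUBIC); b=cv2.resize(w["frame"][:,:,::-1],(320,240))
b=np.vstack([b,np.zeros((360,320,3),np.uint8)]); cv2.imwrite("pics/c3.png",np.hstack([a,b]))
print(w["pose"].round(3)); print(proj(w,[.520,.232,.071]),proj(w,[.518,.232,.123]))
```

```text
[0.5186516  0.2281493  0.23206766] 0.5992575216737007
[[ 0.975 -0.216 -0.06   0.535]
 [-0.224 -0.942 -0.252  0.291]
 [-0.002  0.259 -0.966  0.375]
 [ 0.     0.     0.     1.   ]]
[313.37236234 211.85595849] [309.96066926 229.07995772]
```

View pics/c3.png

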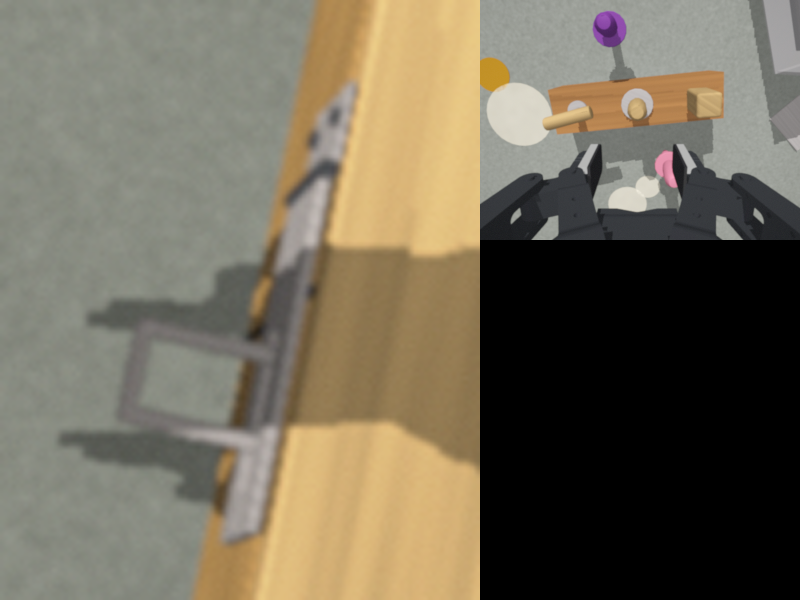

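The hasp lies flat along the front with the staple loop through it, at about (120–270, 320–440). In the wrist view (half scale) the pin's collar is at (637,104) in the picture, between the T bar on its left and the square handle on its right.

Run:
```python
from h import *
w=load("w2"); hsv=cv2.cvtColor(w["frame"],cv2.COLOR_RGB2HSV)[150:270,270:360]
m=((hsv[:,:,1]<60)&(hsv[:,:,2]>120)).astype(np.uint8)
# collar hull within +-45px
n,l,st,ce=cv2.connectedComponentsWithStats(m)
for i in range(1,n):
    if st[i,4]>80:
        (cx,cy),ax,an=cv2.fitEllipse(cv2.convexHull(np.argwhere(l==i)[:,::-1].astype(np.float32).reshape(-1,1,2)))
        print(st[i],(cx+270,cy+150),ax,onplane(w,cx+270,cy+150,.071))
cv2.imwrite("pics/c4.png",cv2.resize(w["frame"][150:270,270:360][:,:,::-1],(450,600),interpolation=cv2.INTER_CUBIC))
t=load("top2")
c=lambda u,v,z: onplane(t,400+u/4,150+v/4,z)
a,b=c(152,334,.119),c(134,406,.119); mm=(a+b)/2; print("loop again",mm+.018*xd,np.linalg.norm(a-b))
```

```text
[ 37   0  53   6 179] (297.6445713043213, 158.37745571136475) (8.208822250366211, 20.657384872436523) [0.51774745 0.27274371 0.071     ]
[  12   27   65   60 1847] (313.9581298828125, 208.28425979614258) (63.45834732055664, 64.33846282958984) [0.52102954 0.23453548 0.071     ]
[  0 103  48  17 234] (291.7380962371826, 259.9596939086914) (16.21995735168457, 49.383968353271484) [0.49537338 0.19905119 0.071     ]
[ 39 106  19  12  94] (317.96057891845703, 261.30484771728516) (11.495302200317383, 18.748868942260742) [0.51476505 0.19349918 0.071     ]
loop again [ 0.48493144 -0.11477625  0.119     ] 0.03174603129329474
```

View pics/c4.png

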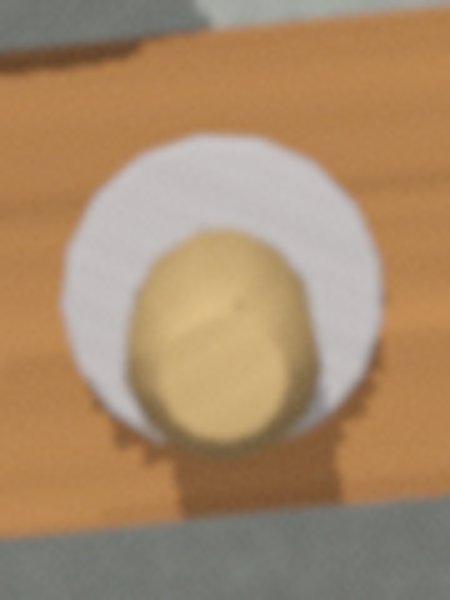

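{"method": "servo_tool", "body": {"steps": [[[0.005, 0, 0.04, 0, 60], [0.005, 0, 0.08, 0, 60], [0.005, 0, 0.115, 0, 60], [0.005, 0, 0.135, 0, 60], [0.005, 0, 0.149, 0, 60], [0.005, 0, 0.149, 0, 60], [0.005, 0, 0.149, 0, 0], [0.005, 0, 0.149, 0, 0], [0.005, 0, 0.149, 0, 0], [0.005, 0, 0.149, 0, 0]]], "grip_force": 60}}

```text
clock: 8.38
eef_pos: [0.5209, 0.2321, 0.0849]
tool_rot: [2.459, 1.954, 0.003]
force: [-0.9, -1.0, 5.7]
finger_gap: 0.288
grip_force: 59.7
```

{"method": "servo_tool", "body": {"steps": [[[0, 0, -0.015, 0, 0], [0, 0, -0.03, 0, 0], [0, 0, -0.05, 0, 0], [0, 0, -0.07, 0, 0], [0, 0, -0.09, 0, 0], [0, 0, -0.115, 0, 0], [0, 0, -0.14, 0, 0], [0, 0, -0.155, 0, 0], [0, 0, -0.155, 0, 0]]]}}

```text
clock: 9.5
eef_pos: [0.5205, 0.2321, 0.2398]
tool_rot: [2.459, 1.954, 0.004]
force: [0.5, 0.4, -2.3]
finger_gap: 0.285
grip_force: 59.3
```

Run:
```python
from h import *
s=bot.get_state();p=s["eef_pos"]; print(p,s["force"],s["finger_gap"])
s0=grab("scene","s3"); t=grab("top","t3"); w=grab("wrist","w3")
u,v=proj(s0,p).astype(int); print(u,v)
a=cv2.resize(s0["frame"][v-60:v+60,u-50:u+50][:,:,::-1],(500,600),interpolation=cv2.INTER_CUBIC)
b=cv2.resize(w["frame"][150:390,230:350][:,:,::-1],(300,600),interpolation=cv2.INTER_CUBIC)
cv2.imwrite("pics/c5.png",np.hstack([a,b]))
loop=np.array([.4852,-.1148,.2]); print(totool(loop))
```

```text
[0.52050842 0.23214745 0.23981294] [ 0.45198372  0.41341617 -2.27533837] 0.28506553703090315
413 186
[-0.34524807  0.04538951  0.03721217]
```

View pics/c5.png

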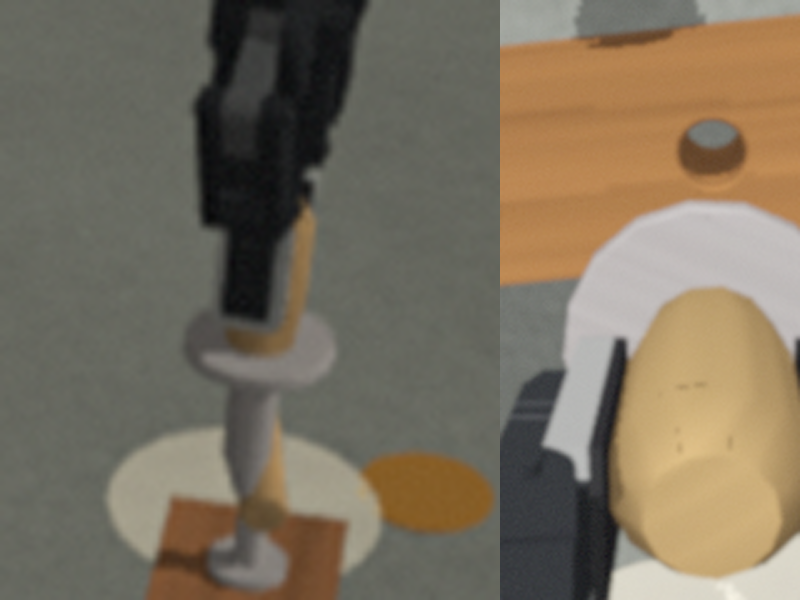

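The pin is held clear of the block, with its collar centre at about (262,347) in the crop, its tip at (248,497), and the axis near upright. I'll measure its offset from the tool.

Run:
```python
from h import *
s0=load("s3"); w=load("w3"); c=lambda u,v:(413-50+u/5,186-60+v/5)
p=bot.get_state()["eef_pos"]
zc=p[2]-.0849+.066
print("collar scene",onplane(s0,*c(261,345),zc+.005)-p)
# wrist collar ellipse
hsv=cv2.cvtColor(w["frame"],cv2.COLOR_RGB2HSV); m=((hsv[:,:,1]<40)&(hsv[:,:,2]>140)).astype(np.uint8)
n,l,st,ce=cv2.connectedComponentsWithStats(m); i=l[240,312]; print(i,st[i])
pts=np.argwhere(l==i)[:,::-1]; pts=cv2.convexHull(pts[pts[:,1]<290].astype(np.float32).reshape(-1,1,2)).reshape(-1,2)
pts=np.array([q for q in pts if q[1]<288]); P=np.array([onplane(w,*q,zc+.005)[:2] for q in pts])
from scipy.optimize import least_squares
r=least_squares(lambda x:np.hypot(*(P-x[:2]).T)-x[2],[*p[:2],.024],loss="soft_l1",f_scale=.0005); print("collar wrist",r.x[:2]-p[:2],r.x[2])
for z in(zc,zc-.025,zc-.05,zc-.055): # axis pixel in crop if vertical under TCP
    print((proj(s0,[p[0],p[1],z])-[363,126])*5)
```

```text
collar scene [-0.0011357   0.00400134 -0.0139    ]
12 [ 248  231  134  111 5888]
collar wrist [0.00191227 0.00237466] 0.023703333561123602
[246.8379313  359.28180941]
[239.5702678 423.715353 ]
[232.56812833 485.79481761]
[231.19828746 497.93953255]
```

{"method": "servo_tool", "body": {"steps": [[[-0.02, 0.003, 0, 0, 0], [-0.06, 0.008, 0, 0, 0], [-0.105, 0.014, 0, 0, 0], [-0.15, 0.02, 0, 0, 0], [-0.195, 0.026, 0, 0, 0], [-0.24, 0.032, 0, 0, 0], [-0.285, 0.037, 0, 0, 0], [-0.325, 0.043, 0, 0, 0], [-0.351, 0.046, 0, 0, 0], [-0.351, 0.046, 0, 0, 0]]]}}

```text
clock: 10.9
eef_pos: [0.4842, -0.1224, 0.2376]
tool_rot: [-2.462, -1.949, 0.002]
force: [0.6, 1.3, -1.7]
finger_gap: 0.282
grip_force: 59.3
```

{"method": "servo_tool", "body": {"steps": [[[0, 0, 0.015, 0, 0], [0, 0, 0.03, 0, 0], [0, 0, 0.035, 0, 0], [0, 0, 0.035, 0, 0]]]}}

```text
clock: 11.4
eef_pos: [0.485, -0.1197, 0.2025]
tool_rot: [-2.458, -1.955, 0.001]
force: [-0.3, -0.1, -2.5]
finger_gap: 0.281
grip_force: 59.3
```

Run:
```python
from h import *
s=bot.get_state();p=s["eef_pos"]; print(p,s["force"])
s0=grab("scene","s4"); w=grab("wrist","w4")
u,v=proj(s0,p-[0,0,.06]).astype(int); print(u,v)
a=cv2.resize(s0["frame"][v-60:v+60,u-50:u+50][:,:,::-1],(500,600),interpolation=cv2.INTER_CUBIC)
b=cv2.resize(w["frame"][150:390,250:370][:,:,::-1],(300,600),interpolation=cv2.INTER_CUBIC)
cv2.imwrite("pics/c6.png",np.hstack([a,b]))
loop=np.array([.4852,-.1148,.119])
pin=p+[.0005,.003,0]; print((pin-loop)@xd,(pin-loop)@yd)
for x,y in((-.018,.015),(-.018,-.015),(-.026,0),(0,.019),(0,-.019)): print(((proj(s0,loop+x*xd+y*yd)-[u-50,v-60])*5).round())
print("tip",((proj(s0,[pin[0],pin[1],p[2]-.0189-.055])-[u-50,v-60])*5).round())
```

```text
[ 0.48497242 -0.11969148  0.20247968] [-0.30389984 -0.0802377  -2.47443754]
214 209
0.0017796066027640925 0.0006963640243932633
[297. 390.]
[338. 346.]
[336. 372.]
[248. 386.]
[301. 331.]
tip [267. 337.]
```

View pics/c6.png

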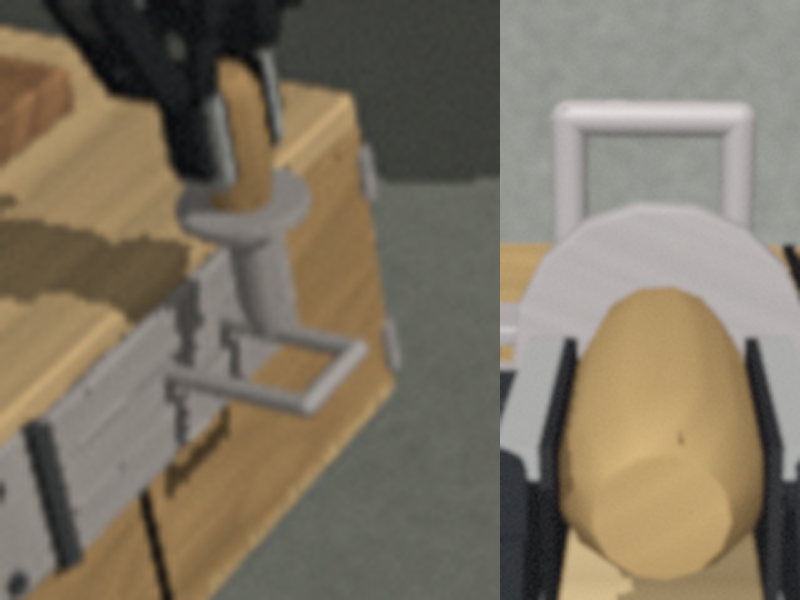

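The tip is over the loop's opening, at about (270,335). The loop's inner corners are at (300,397) and (338,350), within 7 crop pixels (about 1.5 image pixels) of prediction. Lowering now.

{"method": "servo_tool", "body": {"steps": [[[0, 0, 0.008, 0, 0], [0, 0, 0.016, 0, 0], [0, 0, 0.024, 0, 0], [0, 0, 0.032, 0, 0], [0, 0, 0.04, 0, 0], [0, 0, 0.048, 0, 0], [0, 0, 0.055, 0, 0], [0, 0, 0.06, 0, 0], [0, 0, 0.062, 0, 0], [0, 0, 0.062, 0, 0]]]}}

```text
clock: 12.75
eef_pos: [0.4854, -0.1204, 0.1413]
tool_rot: [2.46, 1.954, 0.0]
force: [0.1, 0.1, -2.0]
finger_gap: 0.281
grip_force: 59.3
```

{"method": "servo_tool", "body": {"steps": [[[0, 0, 0.001, 0, 0], [0, 0, 0.002, 0, 0], [0, 0, 0.002, 0, 0]]]}}

```text
clock: 13.12
eef_pos: [0.4853, -0.1203, 0.1393]
tool_rot: [-2.46, -1.954, 0.0]
force: [0.2, -0.4, -1.8]
finger_gap: 0.29
grip_force: 59.3
```

Still not touching, with about 1 mm left, so I'll release gently to a moderate opening and then rise.

{"method": "servo_tool", "body": {"steps": [[[0, 0, 0.001, 0, 30], [0, 0, 0.001, 0, 40], [0, 0, 0.001, 0, 55], [0, 0, 0.001, 0, 55], [0, 0, 0.001, 0, 55]]]}}

```text
clock: 13.75
eef_pos: [0.4854, -0.1204, 0.1384]
tool_rot: [2.459, 1.954, 0.0]
force: [0.3, -0.4, -0.1]
finger_gap: 0.55
grip_force: 0.0
```

{"method": "servo_tool", "body": {"steps": [[[0, 0, -0.015, 0, 55], [0, 0, -0.04, 0, 55], [0, 0, -0.08, 0, 55], [0, 0, -0.12, 0, 55], [0.04, 0, -0.12, 0, 55], [0.09, 0, -0.12, 0, 55], [0.14, 0, -0.12, 0, 55], [0.14, 0, -0.12, 0, 55]]]}}

```text
clock: 14.75
eef_pos: [0.5173, 0.0187, 0.2595]
tool_rot: [2.455, 1.96, 0.002]
force: [-0.5, -0.9, -0.0]
finger_gap: 0.555
grip_force: 0.0
```

Run:
```python
from h import *
s0=grab("scene","s5"); t=grab("top","t5")
a=cv2.resize(s0["frame"][150:270,150:250][:,:,::-1],(400,480),interpolation=cv2.INTER_CUBIC)
b=cv2.resize(t["frame"][170:290,400:500][:,:,::-1],(400,480),interpolation=cv2.INTER_CUBIC)
cv2.imwrite("pics/c7.png",np.hstack([a,b]))
```

```text
(no output)
```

View pics/c7.png

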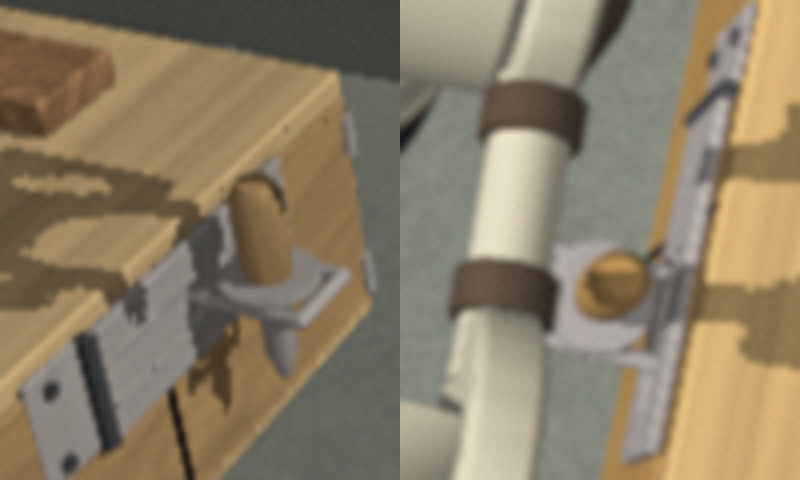

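Run:
```python
from h import *
s0=load("s5"); t=load("t5"); pin=np.array([.4858,-.1174,.119])
for n,z in(("tip",-.055),("collar under",0),("collar top",.005),("grip",.035),("top",.057)):
    q=pin+[0,0,z]; print(n,((proj(s0,q)-[150,150])*4).round(),((proj(t,q)-[400,170])*4).round())
for k in range(0,360,45):
    q=pin+.024*np.array([np.cos(np.radians(k)),np.sin(np.radians(k)),0])+[0,0,.005]; print(k,((proj(s0,q)-[150,150])*4).round(),((proj(t,q)-[400,170])*4).round())
```

```text
tip [287. 376.] [169. 316.]
collar under [271. 283.] [191. 297.]
collar top [269. 274.] [194. 295.]
grip [260. 220.] [207. 285.]
top [253. 180.] [217. 276.]
0 [252. 304.] [192. 239.]
45 [293. 298.] [152. 256.]
90 [319. 278.] [136. 296.]
135 [315. 256.] [154. 336.]
180 [285. 245.] [195. 352.]
225 [246. 251.] [236. 335.]
270 [219. 271.] [251. 295.]
315 [222. 293.] [233. 255.]
```

{"method": "servo_tool", "body": {"steps": [[[0.05, 0, 0, 0, 55], [0.1, 0, 0, 0, 55], [0.15, 0, 0, 0, 55], [0.2, 0, 0, 0, 55], [0.2, 0, 0, 0, 55]]]}}

```text
clock: 15.48
eef_pos: [0.5626, 0.212, 0.2584]
tool_rot: [-2.458, -1.957, -0.0]
force: [-0.1, -1.0, 0.1]
finger_gap: 0.55
grip_force: 0.0
```

Run:
```python
from h import *
s0=grab("scene","s6"); t=grab("top","t6")
a=cv2.resize(s0["frame"][185:260,190:240][:,:,::-1],(400,600),interpolation=cv2.INTER_CUBIC)
b=cv2.resize(t["frame"][210:285,420:470][:,:,::-1],(400,600),interpolation=cv2.INTER_CUBIC)
cv2.imwrite("pics/c8.png",np.hstack([a,b]))
```

```text
(no output)
```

View pics/c8.png

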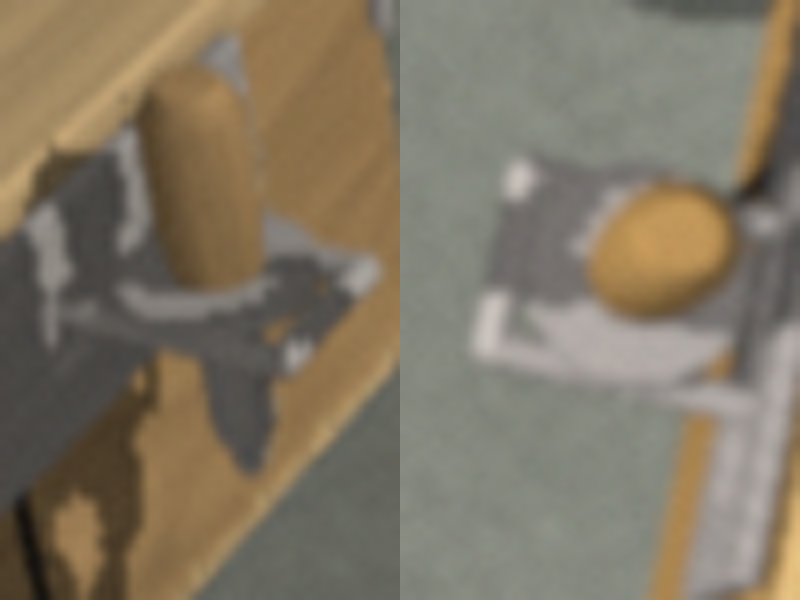

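The pin stands in the loop with its collar seated: the tip at (255,470) in the crop and the handle fit an upright pin to about a pixel. The hasp is shut and the robot is clear.

```bash
python3 -c "
from station import bot; print(bot.close_job())"
```

```text
the job is handed in; nothing more can be done
None
```

The hasp is fully shut and the pin stands upright through the staple's loop with its collar on the bars, released and with the robot clear; the job was handed in at about 15.6 s, and no verdict was returned.

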